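# Hold the lathe's belt tensioner back for fitting a belt

## Task

The drive belt is off the wood lathe and a workmate is about to slip the new one onto the pulleys. Slide the flat belt cover on top of the headstock fully open towards the tailstock, then take the release bar of the spring-loaded tensioner in the bay under it, pull it towards the front of the lathe all the way to its stop, and finish while still holding it there. Leave the tools and other things lying about where they are.

Things in the scene. Friction and masses are not known exactly. Their poses are not given: they have to be found in the camera images.
- lathe: bench wood lathe in pale green cast iron, bolted down, 0.7 m long. Origin on the bench under the spindle axis, below the belt bay. x points to the lathe's rear (away from the robot), y along the spindle to the outboard end (handwheel), bed and tailstock lie along -y, z up. Spindle axis at z 190 mm; highest part of the pulleys in the bay z 223 mm. The headstock top is clear where the cover slides
- belt_bay (a point): middle of the mouth of the belt bay, a box-shaped compartment in the outboard end of the headstock, open on top (z 275 mm). Inside it is 170 mm long in lathe x and 100 mm in lathe y. Slide rails for the cover run along both of its long (lathe y) edges, 12 mm above the rim and overlapping the mouth by 4 mm each. Step pulleys and the tensioner are inside; no belt is fitted
- belt_cover (a joint): slide of the flat belt cover, m: 0 = bay shut, 0.105 = fully open at its end stop; it slides along lathe -y, towards the tailstock, over the headstock top. Plate 168 x 108 mm, 4 mm thick, top at z 280 mm. Stiff slide, about 2 N; stays where it is left
- cover_tab (a point): on the aluminium finger tab that stands on the cover near its tailstock-side edge: an upright block 56 mm long (lathe x), 10 mm thick (lathe y), its top 22 mm above the plate (z 302 mm). The point is at the middle of the tab, 12 mm above the plate (z 292 mm), and moves with the cover
- tensioner (a joint): hinge of the spring-loaded belt tensioner arm, rad: 0 = at rest on its back stop (where the spring keeps it), 0.65 = wound fully forward to its front stop. Growing values move the release bar towards the front of the lathe (lathe -x). The spring pulls back on the bar with about 5 N at rest and 10 N at the front stop, and throws the arm back when let go
- release_bar (a point): middle of the release bar on top of the flat tensioner arm: round steel bar 14 mm thick, 58 mm long, level along lathe y; the arm joins its outboard end 33 mm from this point, a 17 mm collar ends it 24 mm away. At rest at lathe x +45, y 2, z 252 mm (60 mm from the rear bay wall), at the front stop x -6, z 252. It moves on an 80 mm arc about tensioner_pivot
- tensioner_pivot (a point): point on the tensioner's hinge axis (along lathe y) in the same upright plane as release_bar, 76 mm below and 25 mm in front of the bar at rest (lathe x +20, y 2, z 176 mm); fixed to the lathe
- wax_tin: small round metal wax tin, 44 mm across, 19 mm high, standing on the headstock top at its tailstock end behind the path of the cover tab; origin at the centre of its underside
- roughing_gouge: turning gouge with a 215 mm pale wooden handle and 190 mm steel blade, lying on the bench in front of the lathe bed; origin under the middle of the blade, x towards the blade tip
- scroll_chuck: dark steel four-jaw lathe chuck, 92 mm across, 54 mm high, standing on the bench in front of the headstock; origin at the centre of its underside
- chuck_key: steel T-shaped chuck key, 95 x 80 mm, 10 mm thick, lying on the bench beyond the outboard end of the headstock; origin at the middle of its shank, underside
- callipers: flat steel callipers, 230 mm long with a black slide, lying on the bench behind the headstock; origin at the middle of the beam, underside
- spindle_blank: square pale wooden blank 45 x 180 x 45 mm, lying on the bench at the front corner of the headstock; origin at the centre of its underside
- polish_bottle: white bottle with black cap, 54 mm across, 130 mm high, standing on the bench beyond the outboard end of the headstock; origin at the centre of its underside

How it is judged:
By the outcome, as a careful person would: the job done as asked, in the order asked, and still so for the second after the job is handed in, while the arm keeps its last pose, push and grip.
It also fails if it takes over 48 s, if anything falls off the work surface, if the arm or the gripper's body presses on something with over 40 N, if the wrist force passes 120 N, or if a joint passes its speed limit or range.

## Robot

A 7-joint arm with a two-finger parallel gripper is mounted at the origin on the work surface. World frame = base frame: x ahead of the robot, y to its left, z up, the work surface at z = 0. Lengths are in m, angles in degrees, forces in N, time in s.
With the tool pointing down it reaches from about 0.35 to 0.9 m from the base axis. Payload 8.1 kg.
Tool frame: the origin (TCP) lies between the finger pads; the fingertips stand 22 mm ahead of it and the grasp point (between the pads) lies 3 mm ahead of it (r.tip_extent is the distance from the TCP to the fingertips, in m); z points along the fingers, y is the line along which they close (so a half turn about z gives the same grasp; the last joint's range is limited). The gripper opens to 92 mm and grips with 3 to 60 N. Pads are 19 mm wide; open, the fingers measure 130 mm over their backs; the gripper's body (75 mm by 190 mm) begins 47 mm behind the grasp point.
Start: joints at [-81.452, 24.895, 1.432, 90.138, -0.665, 64.973, -4.303], TCP at [0.156, 0.605, 0.249] pointing down, gripper open.
Joint ranges: [-149.89, 149.89], [-25.12, 119.58], [-72.63, 75.52], [4.76, 147.25], [-75.54, 255.54], [6.69, 114.76], [-157.13, 157.13]. Speed limits (degrees/s): [127.2, 127.2, 172.46, 172.46, 180, 180, 180].

## Interface

Orientations are given as [roll, pitch, yaw] about the fixed x, y, z axes, in that order (R = Rz(yaw) Ry(pitch) Rx(roll)).
In Python, from workcell import r, cams, order gives the robot as it stands.
- The arm moves only by the tool play_rows, never from a script. Its argument "targets" is a list that holds one entry, the list of rows, each a list of 7 numbers: the shift along the tool's x, y, z in units of 0.025 m (1.0 is 0.025 m), then the turn, a rotation vector about the tool's x, y, z in units of 0.15 rad (1.0 is 0.15 rad), then the opening, from -1 (shut) to 1 (fully open). A call has 1 to 12 rows; each row shifts and turns the commanded pose from where the row before left it, along the tool's axes as they then stand; what a row does not reach is not made up. A row lasts 1/10 s, in which the tool goes at most 50 mm and 8.59 degrees, less where a joint would pass 70% of its speed; a pose out of reach is approached as far as the arm can. A call with a number of a shift or a turn outside -1 to 1 is refused whole. A call with a gripper value outside its range is refused whole. The fingers move at their own pace and stop on an object; "force" is the grip in N (left out, the last holds). Time passes only in rows, so rows that do not move let the fingers close. It gives the time, the measured TCP pose, the force, the opening and the grip force at its end, in the units of the state.
- r.state(): the state, without advancing time (a new reading comes with each control period).
- cams.get_image(name): name is "scene" or "top" or "wrist"; returns a dict with "image" (384x512x3 uint8, blue, green, red), "camera_matrix" (3x3 intrinsics, pixels), "dist" ([k1, k2, p1, p2, k3] as OpenCV has them; the pictures are not rectified), "origin" and "rotation" of the camera in the world. Camera axes: x right, y down, z forward; pixel columns grow to the right and rows downward; lengths in m; the calibration is good to about 2 mm. A picture is of the moment at which its call begins. There is no depth.
- order.job_done(): hands the job in; it is judged then, once.
Trained networks look in the newest picture that a camera, given by its name, has taken for a name from the list of things; names that differ only in an ending like _2 or _b are one class to them, and where a whole thing is asked for, a point or a joint stands for the part that bears it (a point fixed in the world has none). Each returns a list of dicts, best first, with "conf" (0 to 1); they miss things now and then, are a little off and sometimes report something else, mostly with a low value. They report only what shows in the picture. A call takes as long as a camera call.
- cams.look_for(thing, camera): "point" ([row, column] in pixels, amid what is visible of it).
The state is a dict: "clock": time; "joint_pos": joint angles; "joint_vel": joint speeds; "effort": joint torques, N m; "tcp_pos": TCP position; "ee_rot": TCP orientation; "force": force on the tool from outside, world axes, zero at the start; "wrist_torque": the same for the moment, N m; "width": finger opening in m; "grip_force": force on a finger pad.
Only numpy, scipy, OpenCV 4.12 (cv2) and the standard library are available. Lean on these libraries where they do the work, as an engineer would, in place of code of your own. Each camera call takes 0.05 s, during which the arm holds its last target. There are 200 camera calls.

## Working session

There is one attempt and no reset: what is moved stays moved. The work goes in short steps, Python scripts to look and compute and a tool call to move; the robot and the scene stay as the last step left them, time stands still between calls to the robot, and variables do not carry over. Pictures are saved under pics/ and viewed, at most 10 in all, crops included, and the job is handed in when it is done.

Besides the shell and the picture viewer there is one more tool, called after "Call:" as name(argument=value, ...), one argument or row to a line, values as JSON. play_rows: Moves the arm, as the interface text tells. Its arguments: {"type":"object","properties":{"targets":{"type":"array","items":{"type":"array","items":{"type":"array","items":{"type":"number"}}}},"force":{"type":"number"}},"required":["targets"]}

```bash
ls; mkdir -p pics; python3 - <<'E'
from workcell import r,cams,order
import cv2
print(r.state())
for n in("scene","top"):
    d=cams.get_image(n); cv2.imwrite(f"pics/{n}0.png",d["image"])
    print(n,d["camera_matrix"],d["dist"],d["origin"],d["rotation"])
    for t in("lathe","belt_bay","belt_cover","cover_tab","release_bar","tensioner_pivot","wax_tin","scroll_chuck","spindle_blank","polish_bottle"):
        try: print(t,[(x["point"],round(x["conf"],2)) for x in cams.look_for(t,n)][:3])
        except Exception as e: print(t,e)
E
```

```text
pics
{'clock': 0.0, 'joint_pos': array([-81.4525925 ,  24.93633199,   1.4319465 ,  90.18920713,
        -0.66512223,  64.97225494,  -4.30309898]), 'joint_vel': array([-0.04592905,  0.09774653,  0.00922234,  0.02913105,  0.09827515,
       -0.00620241, -0.01061268]), 'effort': array([ 2.58644795e-04, -6.67844868e+01,  9.85176712e-01, -3.14454854e+01,
       -6.05620793e-02,  4.26256971e-02,  1.55927246e-04]), 'tcp_pos': array([0.15564805, 0.60482118, 0.24794574]), 'ee_rot': array([-1.79910898e+02,  8.15435344e-03,  1.65568659e+02]), 'force': array([ 0.70655001, -0.54273693, -0.05214866]), 'wrist_torque': array([-0.01044826,  0.01083635, -0.03234913]), 'grip_force': 0.0, 'width': 0.09167251783203728}
scene [[364.87347772   0.         254.03686603]
 [  0.         364.87347772 190.54866709]
 [  0.           0.           1.        ]] [-0.02227567  0.          0.          0.          0.        ] [0.98000763 0.89546588 0.80576994] [-123.90783148   -1.26702133  154.8446023 ]
lathe [([198.3, 243.3], 0.73)]
belt_bay [([196.3, 240.6], 0.85), ([175.1, 256.0], 0.6), ([235.7, 305.1], 0.54)]
belt_c
[... 321 characters left out ...]
.6, 217.6], 0.36)]
top [[353.30269619   0.         257.42054137]
 [  0.         353.30269619 188.32221157]
 [  0.           0.           1.        ]] [-0.10077955  0.          0.          0.          0.        ] [0.34038835 0.07743899 1.17905272] [-168.06907554   -0.35393006  -96.94717901]
lathe [([161.8, 268.6], 0.56)]
belt_bay [([159.5, 271.2], 0.6), ([159.4, 213.5], 0.54)]
belt_cover [([162.1, 216.5], 0.75)]
cover_tab [([162.3, 217.5], 0.89), ([131.0, 277.6], 0.61)]
release_bar []
tensioner_pivot [([162.1, 268.4], 0.7)]
wax_tin [([129.4, 276.8], 0.8)]
scroll_chuck [([237.0, 232.6], 0.63)]
spindle_blank [([241.2, 193.5], 0.87), ([215.6, 152.7], 0.16)]
polish_bottle [([213.5, 154.2], 0.67)]
```

```bash
python3 - <<'E'
import cv2
a=cv2.imread("pics/top0.png")[60:290,100:400]
cv2.imwrite("pics/t.png",cv2.resize(a,None,fx=2.6,fy=2.6,interpolation=cv2.INTER_CUBIC))
a=cv2.imread("pics/scene0.png")[100:310,120:400]
cv2.imwrite("pics/s.png",cv2.resize(a,None,fx=2.8,fy=2.8,interpolation=cv2.INTER_CUBIC))
E
```

```text
(no output)
```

View pics/t.png

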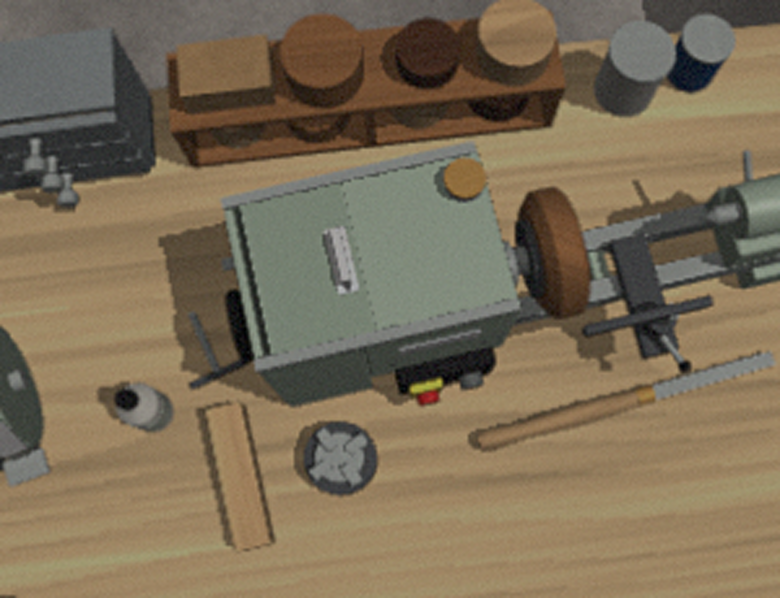

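View pics/s.png

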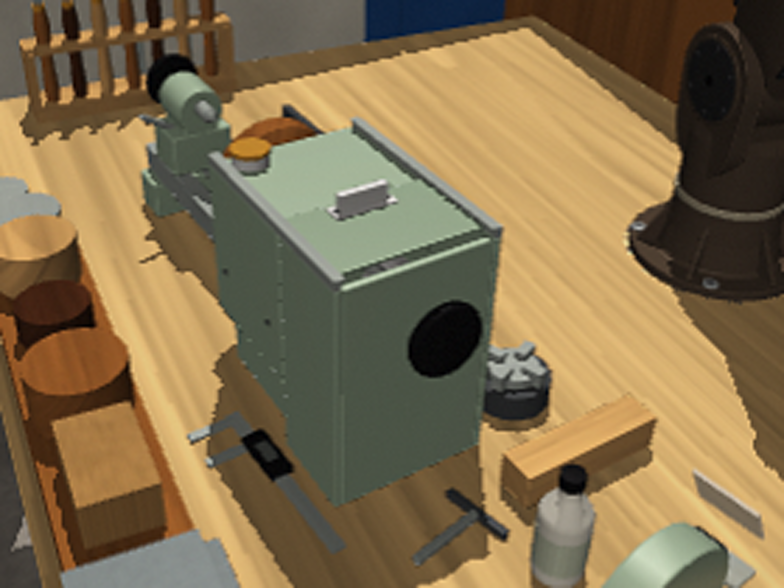

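The top view shows the cover shut, with the silver tab at about crop (341,260), which is full-image row 160, col 231. The wax tin is at the tailstock rear corner, crop (463,180). The scene view shows the tab top at about crop (361,188).

```bash
cat > h.py <<'E'
import numpy as np,cv2
from scipy.spatial.transform import Rotation as R
from workcell import r,cams,order
def ray(d,pts):  # pts (col,row)
    p=cv2.undistortPoints(np.array(pts,float).reshape(-1,1,2),d["camera_matrix"],np.array(d["dist"]))[:,0]
    M=rot(d); return np.array(d["origin"]),np.c_[p,np.ones(len(p))]@M.T
def rot(d):
    q=np.array(d["rotation"]); return q if q.shape==(3,3) else R.from_euler("xyz",q,degrees=True).as_matrix()
def at(d,pts,z):
    o,v=ray(d,pts); return o+v*((z-o[2])/v[:,2])[:,None]
def proj(d,P):
    M=rot(d).T; return cv2.projectPoints(np.array(P,float).reshape(-1,1,3),cv2.Rodrigues(M)[0],-M@np.array(d["origin"]),d["camera_matrix"],np.array(d["dist"]))[0][:,0]
E
python3 - <<'E'
from h import *
np.set_printoptions(precision=4,suppress=True)
for n,s,off,pts in (("top",2.6,(100,60),[(335,228),(346,290),(341,258),(226,204),(477,150),(260,366),(518,305),(463,180)]),
                  ("scene",2.8,(120,100),[(336,190),(388,182),(361,186),(213,156),(343,286),(357,122),(498,232)])):
    d=cams.get_image(n)
    p=np.array(pts)/s+np.array(off)
    print(n); print(at(d,p[:3],.302)); print(at(d,p[3:],.289))
    a=at(d,p[3:],.289)
    for i,j in((0,1),(2,3)): v=a[j]-a[i]; print(np.degrees(np.arctan2(v[1],v[0])),np.linalg.norm(v))
E
```

```text
top
[[0.64   0.1105 0.302 ]
 [0.5748 0.1063 0.302 ]
 [0.6081 0.1077 0.302 ]]
[[ 0.6838  0.2195  0.289 ]
 [ 0.7117 -0.0442  0.289 ]
 [ 0.5117  0.1991  0.289 ]
 [ 0.5424 -0.0621  0.289 ]
 [ 0.6804 -0.0253  0.289 ]]
-83.9773218379498 0.2651953688498473
-83.28230446249813 0.2630898487389435
scene
[[0.6393 0.1062 0.302 ]
 [0.5859 0.112  0.302 ]
 [0.6137 0.1087 0.302 ]]
[[ 0.7214 -0.0294  0.289 ]
 [ 0.6899  0.2388  0.289 ]
 [ 0.5493 -0.0432  0.289 ]
 [ 0.5212  0.217   0.289 ]]
96.71649081040678 0.26999044586663745
96.16371985030138 0.2617262664477471
```

Call:
play_rows(
  targets=[
    [[0,0,-1,0,0,0,0],[0,0,-1,0,0,0,0],[0,0,-1,0,0,0,0],[0,0,-1,0,0,0,0],[-0.9,-0.6,-1,0,0,0,0],[-0.9,-0.6,-1,0,0,0,0],[-0.9,-0.6,0,0,0,0,0],[-0.9,-0.6,0,0,0,0,0],[-0.9,-0.6,0,0,0,0,0],[-0.9,-0.6,0,0,0,0,0],[-0.9,-0.6,0,0,0,0,0],[-0.9,-0.6,0,0,0,0,0]],
  ],
)

```text
clock: 2.4
tcp_pos: [0.3008, 0.4433, 0.3989]
ee_rot: [180.0, 0.0, 165.6]
force: [0.0, 0.1, -0.6]
width: 0.0458
grip_force: 0.0
```

```bash
python3 -c "
from h import *
s=r.state();print(s['clock'],s['joint_pos'].round(1),s['tcp_pos'].round(4),s['ee_rot'].round(1),s['width'])"
```

```text
2.4 [-67.1  11.3   6.8  88.5  -1.4  80.3  15.5] [0.3008 0.4433 0.3989] [180.    0.  165.6] 0.04581987350127686
```

Call:
play_rows(
  targets=[
    [[-0.96,-0.62,0,0,0,0,0],[-0.96,-0.62,0,0,0,0,0],[-0.96,-0.62,0,0,0,0,0],[-0.96,-0.62,0,0,0,0,0],[-0.96,-0.62,0,0,0,0,0],[-0.96,-0.62,0,0,0,0,0],[-0.96,-0.62,0,0,0,0,0],[-0.96,-0.62,0,0,0,0,0],[-0.96,-0.62,0,0,0,0,0],[-0.96,-0.62,0,0,0,0,0],[-0.96,-0.62,0,0,0,0,0],[-0.96,-0.62,0,0,0,0,0]],
  ],
)

```text
clock: 3.6
tcp_pos: [0.5334, 0.1914, 0.3989]
ee_rot: [180.0, 0.0, 165.6]
force: [0.1, 0.7, -0.4]
width: 0.0457
grip_force: 0.0
```

Call:
play_rows(
  targets=[
    [[-0.96,-0.62,0,0,0,0,0],[-0.96,-0.62,0,0,0,0,0],[-0.96,-0.62,0,0,0,0,0],[-0.96,-0.62,0,0,0,0,0],[0,0,0,0,0,-0.8,0],[0,0,0,0,0,-0.8,0],[0,0,0,0,0,-0.8,0],[0,0,0,0,0,0,0],[0,0,0,0,0,0,0]],
  ],
)

```text
clock: 4.5
tcp_pos: [0.6102, 0.1083, 0.3988]
ee_rot: [180.0, 0.0, -174.0]
force: [0.7, 0.1, -1.1]
width: 0.0458
grip_force: 0.0
```

```bash
python3 - <<'E'
from h import *
s=r.state();print(s['clock'],s['joint_pos'].round(1),s['tcp_pos'].round(4),s['ee_rot'].round(1))
d=cams.get_image("wrist");cv2.imwrite("pics/w1.png",d["image"]);np.save("w1.npy",dict(d),allow_pickle=True)
print(cams.look_for("cover_tab","wrist"),d["origin"],d["rotation"])
print(proj(d,[[.611,.108,.302]]))
E
```

```text
4.5 [-27.5  20.3  18.6  77.5  -6.4  83.3  86.8] [0.6102 0.1083 0.3988] [ 180.    0. -174.]
[{'point': [164.9, 293.0], 'conf': 0.73}] [0.54326079 0.10139006 0.53475107] [ 1.65440832e+02 -6.93172772e-02  9.59671747e+01]
[[256.58894087 199.23777411]]
```

View pics/w1.png

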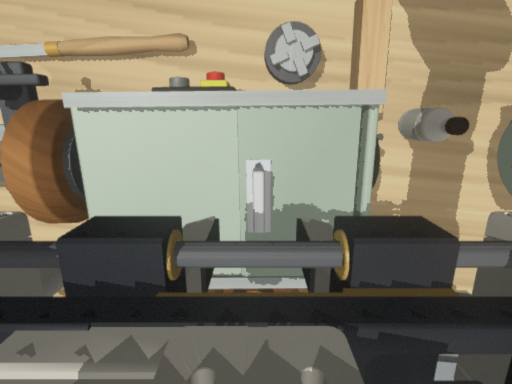

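The wrist view shows the tab top centred near (259,199), against a predicted (257,199), so it agrees. I'll descend and grip.

Call:
play_rows(
  targets=[
    [[0,0,1,0,0,0,0],[0,0,1,0,0,0,0],[0,0,1,0,0,0,0],[0,0,0.4,0,0,-0.05,0],[0,0,0.25,0,0,0,0],[0,0,0,0,0,0,0],[0,0,0,0,0,0,-0.85],[0,0,0,0,0,0,-0.85],[0,0,0,0,0,0,-0.85],[0,0,0,0,0,0,-0.85],[0,0,0,0,0,0,-0.85],[0,0,0,0,0,0,-0.85]],
  ],
  force=20,
)

```text
clock: 5.8
tcp_pos: [0.6103, 0.1085, 0.3077]
ee_rot: [180.0, 0.0, -173.4]
force: [0.9, 0.2, 0.9]
width: 0.0095
grip_force: 20.0
```

Call:
play_rows(
  targets=[
    [[0,-0.2,0,0,0,0,-0.85],[0,-0.4,0,0,0,0,-0.85],[0,-0.4,0,0,0,0,-0.85],[0,-0.4,0,0,0,0,-0.85],[0,-0.4,0,0,0,0,-0.85],[0,-0.4,0,0,0,0,-0.85],[0,-0.4,0,0,0,0,-0.85],[0,-0.4,0,0,0,0,-0.85],[0,-0.4,0,0,0,0,-0.85],[0,-0.4,0,0,0,0,-0.85]],
  ],
)

```text
clock: 6.8
tcp_pos: [0.6209, 0.0163, 0.3076]
ee_rot: [179.7, -0.0, -173.3]
force: [-8.3, 36.1, 9.1]
width: 0.01
grip_force: 18.9
```

Call:
play_rows(
  targets=[
    [[0,-0.2,0,0,0,0,-0.85],[0,-0.1,0,0,0,0,-0.85],[0,-0.1,0,0,0,0,-0.85],[0,0,0,0,0,0,-0.85]],
  ],
)

```text
clock: 7.2
tcp_pos: [0.621, 0.0162, 0.3075]
ee_rot: [179.1, -0.1, -172.7]
force: [-9.2, 32.7, 10.5]
width: 0.0101
grip_force: 20.0
```

```bash
python3 - <<'E'
from h import *
s=r.state();print(s['tcp_pos'],s['force'],s['joint_pos'].round(1))
a=cams.get_image("scene");t=cams.get_image("top")
c=lambda d,x0,x1,y0,y1:cv2.resize(d["image"][y0:y1,x0:x1],(400,400),interpolation=cv2.INTER_CUBIC)
cv2.imwrite("pics/c2.png",np.hstack([c(a,170,310,110,250),c(t,170,310,90,230)]))
E
```

```text
[0.62102619 0.01622074 0.30749238] [-9.16107075 32.67948652 10.54866415] [-18.7  22.7  18.6  86.6  -8.4  72.1  98.5]
```

View pics/c2.png

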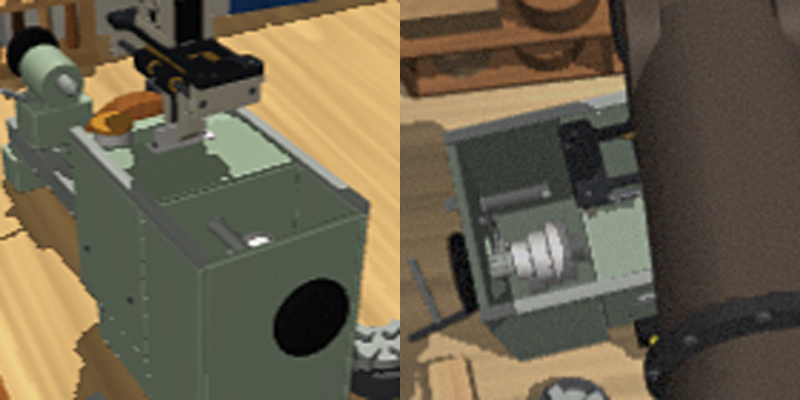

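The bay is open: the pulleys and bar show, with the bar at top crop (515,195). The cover stopped against a hard load of about 35 N. I'll release, rise and check it.

Call:
play_rows(
  targets=[
    [[0,0,0,0,0,0,0],[0,0,0,0,0,0,0],[0,0,0,0,0,0,0],[0,0,-0.6,0,0,0,0],[0,0,-1,0,0,0,0],[0,0,-1,0,0,0,0],[0,0,-1,0,0,0,0],[0,1,-1,0,0,0,0],[0,1,-0.5,0,0,0,0],[0,1,0,0,0,0,0],[0,0,0,0,0,0,0],[0,0,0,0,0,0,0]],
  ],
)

```text
clock: 8.5
tcp_pos: [0.6137, 0.0779, 0.4343]
ee_rot: [-179.9, -0.1, -173.4]
force: [-0.3, -0.9, 0.4]
width: 0.0461
grip_force: 0.0
```

```bash
python3 - <<'E'
from h import *
s=r.state();print(s['tcp_pos'],s['ee_rot'],s['joint_pos'].round(1))
for n in("wrist","top","scene"):
    d=cams.get_image(n);cv2.imwrite(f"pics/{n}3.png",d["image"])
    for t in("release_bar","cover_tab","belt_cover"):print(n,t,[(x["point"],round(x["conf"],2)) for x in cams.look_for(t,n)])
    print(d["origin"],d["rotation"])
E
```

```text
[0.61367434 0.07793683 0.43429209] [-1.79937656e+02 -6.07968200e-02 -1.73358017e+02] [-24.8  19.9  19.1  73.2  -6.3  88.   90.1]
wrist release_bar []
wrist cover_tab [([164.9, 236.2], 0.73)]
wrist belt_cover [([167.8, 237.1], 0.73)]
[0.54693914 0.07045159 0.57035684] [1.65503029e+02 4.84644646e-03 9.66168004e+01]
top release_bar [([163.5, 202.6], 0.71)]
top cover_tab []
top belt_cover []
[0.34038835 0.07743899 1.17905272] [-168.06907554   -0.35393006  -96.94717901]
scene release_bar [([192.3, 248.7], 0.64)]
scene cover_tab [([162.2, 239.8], 0.85), ([289.6, 322.4], 0.48)]
scene belt_cover []
[0.98000763 0.89546588 0.80576994] [-123.90783148   -1.26702133  154.8446023 ]
```

View pics/wrist3.png

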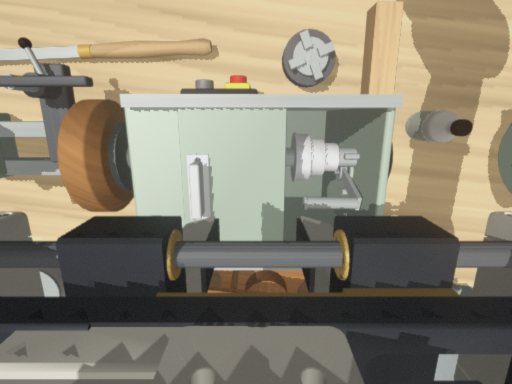

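```bash
python3 - <<'E'
from h import *
np.set_printoptions(precision=4,suppress=True)
d=cams.get_image("wrist")
im=d["image"]; cv2.imwrite("pics/w4.png",cv2.resize(im[80:280,150:410],None,fx=3,fy=3,interpolation=cv2.INTER_CUBIC))
yaw=np.radians(6.5); B=R.from_euler("z",yaw).as_matrix()
P=at(d,[(305,203),(357,203)],.252); print(P, (P@B))
print("coveredge",at(d,[(285,150),(285,230)],.280)@B,"tab",at(d,[(197,186)],.302)@B)
print("rail",at(d,[(125,97),(402,97)],.289),at(d,[(125,97),(402,97)],.289)@B)
t=cams.get_image("top");print(at(t,[(210,158)],.252))
E
```

```text
[[0.6376 0.138  0.252 ]
 [0.6306 0.1988 0.252 ]] [[0.6492 0.0649 0.252 ]
 [0.6491 0.1261 0.252 ]]
coveredge [[0.5839 0.037  0.28  ]
 [0.6717 0.0393 0.28  ]] tab [[ 0.6166 -0.0502  0.302 ]]
rail [[ 0.543  -0.0555  0.289 ]
 [ 0.5128  0.205   0.289 ]] [[ 0.5332 -0.1166  0.289 ]
 [ 0.5327  0.1457  0.289 ]]
[[0.6339 0.1666 0.252 ]]
```

View pics/w4.png

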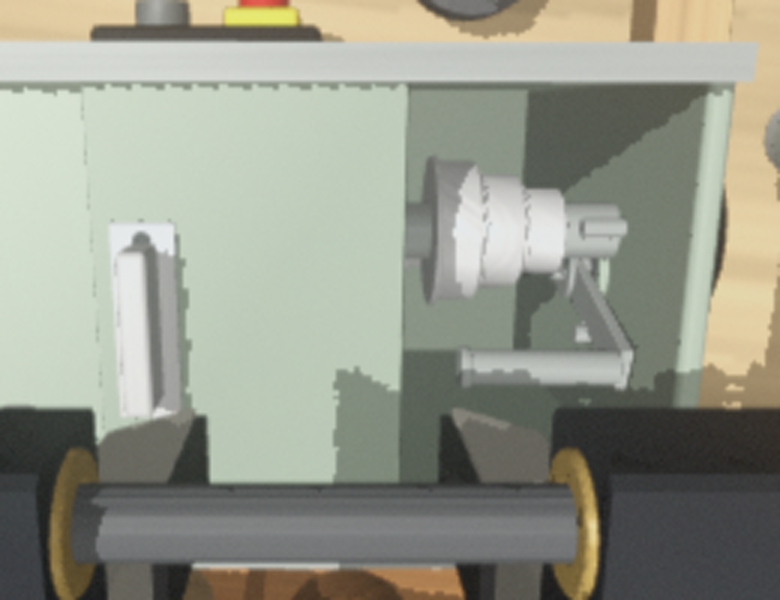

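The cover's outboard edge lies 53 mm from the bar middle, which is exactly what fully open requires. The bar shows at crop row 367, cols 459–632, giving a bar middle near world (0.634, 0.165). I'll move above it and turn 90°.

Call:
play_rows(
  targets=[
    [[-0.3,0.84,0,0,0,0,0],[-0.3,0.84,0,0,0,0,0],[-0.3,0.84,0,0,0,0,0],[-0.32,0.84,0,0,0,0,0],[0,0,0,0,0,0.95,0],[0,0,0,0,0,0.95,0],[0,0,0,0,0,0.95,0],[0,0,0,0,0,0.95,0],[0,0,0,0,0,0.95,0],[0,0,0,0,0,0.95,0]],
  ],
)

```text
clock: 10.2
tcp_pos: [0.6344, 0.1662, 0.4349]
ee_rot: [-180.0, 0.0, 137.3]
force: [-0.5, 0.3, 0.7]
width: 0.0459
grip_force: 0.0
```

Call:
play_rows(
  targets=[
    [[0,0,0,0,0,0.95,0],[0,0,0,0,0,0.95,0],[0,0,0,0,0,0.95,0],[0,0,0,0,0,0.95,0],[0,0,0,0,0,0.95,0],[0,0,0,0,0,0,0],[0,0,0,0,0,0,0]],
  ],
)

```text
clock: 10.9
tcp_pos: [0.6343, 0.166, 0.4348]
ee_rot: [-180.0, 0.0, 97.1]
force: [0.7, -0.4, 0.3]
width: 0.0459
grip_force: 0.0
```

```bash
python3 - <<'E'
from h import *
np.set_printoptions(precision=4,suppress=True)
s=r.state();print(s['tcp_pos'],s['ee_rot'],s['joint_pos'].round(1))
d=cams.get_image("wrist");im=d["image"]
print([(x["point"],x["conf"]) for x in cams.look_for("release_bar","wrist")])
B=R.from_euler("z",6.5,degrees=True).as_matrix()
print(proj(d,np.array([[.649,.065,.252],[.649,.092,.252],[.649,.125,.252]])@B.T))
cv2.imwrite("pics/w5.png",cv2.resize(im,None,fx=1.5,fy=1.5,interpolation=cv2.INTER_CUBIC))
E
```

```text
[0.6343 0.166  0.4348] [-179.9915    0.0179   97.0865] [-40.9  25.9  37.1  68.1 -15.2  90.7   0.3]
[([164.8, 253.6], 0.88)]
[[257.2056 201.4646]
 [257.4309 178.956 ]
 [257.7193 150.1452]]
```

View pics/w5.png

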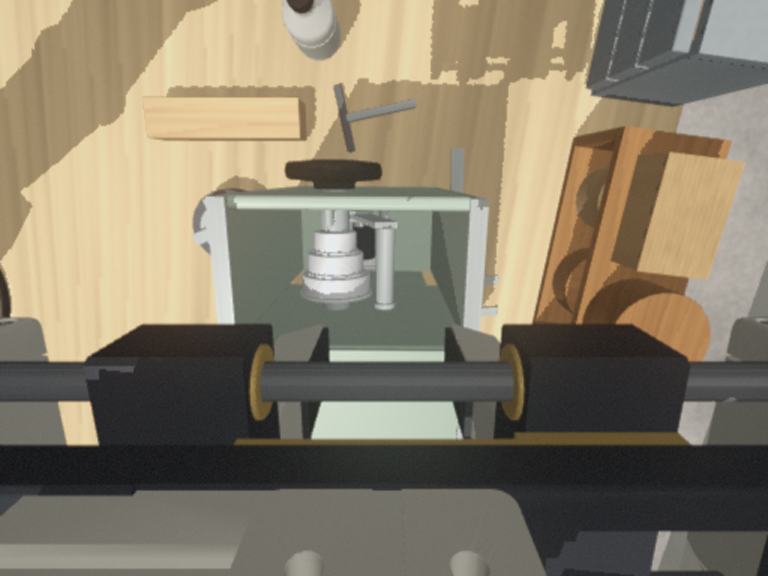

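The wrist view shows the bar upright at col 257, rows 148–205, exactly as predicted. I'll descend between the walls.

Call:
play_rows(
  targets=[
    [[0,0,1,0,0,0.07,0],[0,0,1,0,0,0,0],[0,0,1,0,0,0,0],[0,0,1,0,0,0,0],[0,0,0.8,0,0,0,0],[0,0,0.6,0,0,0,0],[0,0,0.5,0,0,0,0],[0,0,0,0,0,0,0]],
  ],
)

```text
clock: 11.8
tcp_pos: [0.6335, 0.1656, 0.2859]
ee_rot: [-179.9, 0.0, 96.3]
force: [-0.8, 0.5, 1.4]
width: 0.0461
grip_force: 0.0
```

Call:
play_rows(
  targets=[
    [[0,0,0.4,0,0,0,0],[0,0,0.4,0,0,0,0],[0,0,0.4,0,0,0,0],[0,0,0,0,0,0,0],[0,0,0,0,0,0,-0.8],[0,0,0,0,0,0,-0.8],[0,0,0,0,0,0,-0.8],[0,0,0,0,0,0,-0.8],[0,0,0,0,0,0,-0.8]],
  ],
  force=35,
)

```text
clock: 12.7
tcp_pos: [0.6332, 0.1654, 0.2577]
ee_rot: [-179.9, -0.0, 96.2]
force: [-5.9, -0.5, 3.6]
width: 0.013
grip_force: 35.0
```

Call:
play_rows(
  targets=[
    [[0,-0.17,-0.05,0,0,0,-0.8],[0,-0.17,-0.04,0,0,0,-0.8],[0,-0.17,-0.03,0,0,0,-0.8],[0,-0.17,-0.02,0,0,0,-0.8],[0,-0.17,-0.015,0,0,0,-0.8],[0,-0.17,-0.005,0,0,0,-0.8],[0,-0.17,0.005,0,0,0,-0.8],[0,-0.17,0.015,0,0,0,-0.8],[0,-0.17,0.02,0,0,0,-0.8],[0,-0.17,0.03,0,0,0,-0.8],[0,-0.17,0.04,0,0,0,-0.8],[0,0,0,0,0,0,-0.8]],
  ],
)

```text
clock: 13.9
tcp_pos: [0.5921, 0.1608, 0.2622]
ee_rot: [179.3, -0.1, 96.2]
force: [10.4, 1.8, 9.0]
width: 0.0128
grip_force: 35.0
```

Call:
play_rows(
  targets=[
    [[0,-0.17,0.04,0,0,0,-0.8],[0,-0.17,0.04,0,0,0,-0.8],[0,-0.1,0.03,0,0,0,-0.8],[0,-0.1,0.02,0,0,0,-0.8],[0,0,0,0,0,0,-0.8],[0,0,0,0,0,0,-0.8]],
  ],
)

```text
clock: 14.5
tcp_pos: [0.5817, 0.1597, 0.2598]
ee_rot: [179.0, -0.1, 96.2]
force: [20.2, 3.0, 7.3]
width: 0.013
grip_force: 35.0
```

Call:
play_rows(
  targets=[
    [[0,-0.1,0,0,0,0,-0.8],[0,0,0,0,0,0,-0.8],[0,0,0,0,0,0,-0.8]],
  ],
)

```text
clock: 14.8
tcp_pos: [0.5814, 0.1597, 0.2599]
ee_rot: [178.7, -0.0, 96.2]
force: [31.4, 3.4, -1.6]
width: 0.0132
grip_force: 35.0
```

```bash
python3 - <<'E'
from h import *
d=cams.get_image("wrist");a=cams.get_image("scene")
cv2.imwrite("pics/f.png",np.hstack([cv2.resize(d["image"],(400,300)),cv2.resize(a["image"][110:230,170:330],(400,300))]))
s=r.state();print(s['tcp_pos'],s['force'],s['joint_vel'].round(2),s['width'])
E
```

```text
[0.58143494 0.15972084 0.25991408] [30.18170898  3.30998133 -1.02441428] [-0.09 -0.04  0.02  0.06  0.13  0.04  0.05] 0.01273561478257687
```

View pics/f.png

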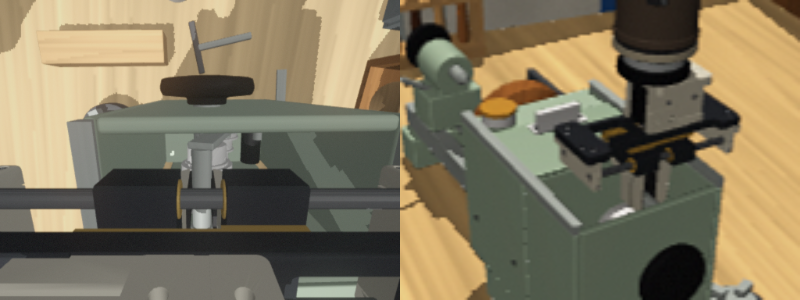

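The fingers hold the bar: pushing further only raised the force and the bar did not move, so it is on its stop. The cover is still open, and I'll ease the push slightly before handing in.

Call:
play_rows(
  targets=[
    [[0,0.05,0,0,0,0,-0.8],[0,0,0,0,0,0,-0.8],[0,0,0,0,0,0,-0.8]],
  ],
)

```text
clock: 15.2
tcp_pos: [0.5816, 0.1597, 0.2599]
ee_rot: [178.8, -0.1, 96.2]
force: [27.1, 3.2, 3.1]
width: 0.0131
grip_force: 35.0
```

```bash
python3 -c "
from h import *
s=r.state();print(s['tcp_pos'],s['force'],s['width'])
assert s['force'][0]>15 and s['tcp_pos'][0]<.583
print(order.job_done())"
```

```text
[0.58156452 0.15971482 0.25985714] [27.11662823  3.17849827  3.0768768 ] 0.0130987316066705
the job is handed in; nothing more can be done
None
```

The belt cover is slid fully open to its end stop, the release bar is held at its front stop with about 27 N on it, and the job was handed in at 15.2 s.

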